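Zero the gauge with the treadle and check the belt tensioner

ROBOT

A 6-joint arm with a two-finger parallel gripper is mounted at the origin on the work surface. World frame = base frame: x ahead of the robot, y to its left, z up, the work surface at z = 0. Lengths are in mm, angles in rad, forces in N, time in s.
With the tool pointing down it reaches from about 350 to 975 mm from the base axis. Payload 7.1 kg.
Tool frame: the origin (TCP) lies on the front face of the gripper's body, between the roots of the fingers; the fingertips stand 80 mm ahead of it and the grasp point (between the pads) lies 61 mm ahead of it (env.tips_ahead is the distance from the TCP to the fingertips, in mm); z points along the fingers, y is the direction in which the jaws open and shut (so a half turn about z gives the same grasp; the last joint's range is limited). The gripper opens to 88 mm and grips with 3 to 60 N. Pads are 20 mm wide; open, the fingers measure 115 mm over their backs; the gripper's body (75 mm by 178 mm) begins 61 mm behind the grasp point.
Start: joints at [-1.232, 0.423, 1.63, -0, 1.089, -0.019], TCP at [218.901, -585.396, 302.675] pointing down, gripper open.
Joint ranges: [-3, 3], [-0.9, 2.11], [0.09, 2.58], [-1.31, 4.45], [0.11, 2.69], [-2.54, 2.54]. Speed limits (rad/s): [2.39, 2.39, 3.01, 3.14, 3.14, 3.14].

INTERFACE

Orientations are given as a unit quaternion [x, y, z, w].
In Python, from station import env, set_gripper, viewer, workorder gives the robot as it stands. Calls block until the motion is done:
- env.reach(position, orientation): joint-space move of the TCP to a pose.
- env.move_l(position, rot=None, rate=150, f_stop=None): straight line of the TCP; rot=None keeps the orientation; rate is the mean speed in mm/s. With f_stop (N) it stops when the force on the tool has changed by that much, and returns True; else False.
- env.move_joints(angles): joint-space move.
- set_gripper(opening): finger opening in mm; the grip force is fixed at half the most; returns when the fingers have stopped.
- env.hold(seconds).
- env.ik(position, orientation): joint angles nearest the present ones, or None.
- env.read_state(): the state.
- viewer.camera(name): name is "scene" or "top" or "wrist"; returns the picture (480x640x3 uint8, blue, green, red); there is no depth.
- viewer.camera_params(name): a dict with "fx", "fy", "cx", "cy" (pixels), "pose" (4x4, takes a point from camera to world coordinates); the wrist camera has in their place "tool_from_camera" (4x4, takes a point from camera to tool coordinates, whose origin is the TCP and whose axes are the flange's). Camera axes: x right, y up, looking along -z (the intrinsics and any distortion apply to the point x, -y, -z); pixel columns grow to the right and rows downward; lengths in mm; the calibration is good to about 2 mm. A picture is of the moment at which its call begins: read the wrist's pose just before it. camera_params takes no time and is no camera call.
A pose or a line that the arm cannot do raises env.IKError and nothing moves.
- workorder.sign_off(): hands the job in, once; it reports no verdict.
The state is a dict: "time_s": time; "qpos": joint angles; "dq": joint speeds; "tau": joint torques, N m; "tool_pos": TCP position; "orientation": TCP orientation; "force": force on the tool from outside, world axes, zero at the start; "wrist_torque": the same for the moment, N m; "width": finger opening in mm.
Only numpy, scipy, OpenCV 4.12 (cv2) and the standard library are available. Lean on these libraries where they do the work, as an engineer would, in place of code of your own. Each camera call takes 0.05 s, during which the arm holds its last target.

TASK

Check the belt tensioner on the bench gauge. First press the guarded yellow treadle right down to its stop, so that it sweeps the red needle back to zero, and let the treadle come up again; then push the black roller of the blue tensioner arm round against its spring until the red needle stands inside the green field, and let the arm go back, leaving the needle in the green. Leave the loose things around the gauge where they are.

Things in the scene. Friction and masses are not known exactly. Their poses are not given: they have to be found in the camera images.
- station: Gauge station, fixed: aluminium base plate 280 (x) x 540 (y) x 12 mm, origin at the centre of its underside on the bench, x away from the robot, y left, z up. Place and yaw vary. Yellow treadle under a bar guard on the -y half, tensioner gauge with white scale on the +y half.
- guard_edge (a point): Middle of the robot-side edge of the guard's roof of 10 mm yellow bars (underside 202 mm above bench), which covers 80 mm onward from here (+x), 142 mm wide. Bars close its back; 52 mm high strips and slanting bars its sides. Open towards the robot: reach in under the roof from there, tool tilted 30 to 40 degrees from vertical, tips forward and down. Axes as station.
- treadle (a joint): Yellow treadle plate 105 x 90 mm, hinged along its robot-side edge (station x 5, y -130, height 45 mm). 0 = up at rest, far edge raised 15 degrees; 0.26 rad = down at its stop, level. Spring: 4 N at rest to 10 N at the stop, at the pad; it returns by itself. At angle a it sweeps the needle back to at most 0.89 - 3.27 a rad: to zero only at the stop. The needle stays as it comes up.
- treadle_pad (a point): Point to press: top of the black ribbed rubber pad of the treadle, 62 mm from the hinge, mid-width; under the roof, 13 mm in from its robot-side edge; 67 mm above the bench at rest, 51 mm with the treadle down.
- tensioner (a joint): Blue tensioner arm on a vertical pivot: 0 = at rest, grows anticlockwise seen from above (roller going towards the treadle's side of the station), 0.8 rad at most. Spring: 2.4 N at the roller at rest, 8 N more per rad; it swings back by itself. It pushes the needle ahead of it: while pushed, the needle reads the arm's value (within 0.02 rad), then stays.
- roller (a point): Centre of the black upright roller at the end of the arm: 32 mm diameter, 34 to 76 mm above the bench, 100 mm from the pivot axis. Push it on its side away from the treadle, with the fingertips about 46 mm above the bench, clear over the needle (28 mm). The arm's bar is 20 mm wide, its top 50 mm above the bench.
- pivot (a point): Point on the vertical pivot axis of arm, needle and scale, 55 mm above the bench, at station x 70, y 120 mm. The post there is 64 mm high.
- needle (a joint): Red drag needle on the same pivot, 4 mm wide, 150 mm long from the pivot, 24 to 28 mm above the bench. Value = reading in rad, growing in the same sense as the arm. At 0 it points, from the pivot, along the station's x axis turned by pi - 0.45 rad. It stays where pushed. Scale ticks every 0.1 rad from 0. It starts at an old reading past the green field (0.64 to 0.78).
- needle_tip (a point): Point of the needle 145 mm from the pivot axis.
- target: Green field on the scale, 120 to 154 mm from the pivot, 24 mm wide along the arc, flat, cannot be moved. Origin on the pivot axis at bench height, x axis through the middle of the field, z up: the station's x axis turned by pi - 0.45 + wanted reading (0.30 to 0.50 rad, varies).
- spare_roller_mid (a point): Loose grey spare roller, 32 mm diameter, 42 mm high, upright on the base plate between treadle and gauge; its centre.
- cap_mid (a point): Loose orange cone-shaped cap, 36 mm diameter, 28 mm high, standing on the base plate between treadle and gauge; its centre.
- tray_mid (a point): Loose blue divided parts tray, 100 x 200 x 35 mm, on the bench beyond the station; its centre.
- screwdriver_grip (a point): Loose green-handled screwdriver lying on the bench to the left of the station; the middle of its handle.

How it is judged:
By the outcome, as a careful person would: the job done as asked, in the order asked, and still so for the second after the job is handed in, with the robot touching nothing.
It also fails if it takes over 51 s, if anything falls off the work surface, if the arm or the gripper's body presses on something with over 40 N, if the wrist force passes 120 N, or if a joint passes its speed limit or range.

## Working session

There is one attempt and no reset: what is moved stays moved. The work goes in short steps, each a Python script; the robot and the scene stay as the last script left them, time stands still between calls to the robot, and variables do not carry over. Pictures are saved under pics/ and viewed, and the job is handed in when it is done.

```bash
ls; mkdir -p pics; python3 - <<'E'
from station import env, viewer
import cv2, numpy as np
np.set_printoptions(precision=4,suppress=True)
print(env.read_state())
for n in ["scene","top","wrist"]:
    cv2.imwrite(f"pics/{n}0.png",viewer.camera(n)); print(n,viewer.camera_params(n))
E
```

```text
pics
{'time_s': 0.0, 'qpos': array([-1.232 ,  0.4238,  1.6307, -0.    ,  1.0886, -0.019 ]), 'dq': array([ 0.0003,  0.0007, -0.0009,  0.0004,  0.0012,  0.0017]), 'tau': array([  0.001 , -54.4614, -27.3673,   0.0644,   0.0227,  -0.0001]), 'tool_pos': array([ 218.763 , -584.9963,  301.9174]), 'orientation': array([ 0.984 ,  0.1779, -0.0001, -0.0008]), 'force': array([-0.1302, -0.2195, -0.9887]), 'wrist_torque': array([ 0.0222,  0.0278, -0.0694]), 'width': 87.83824334700181}
scene {'fx': 450.51482256318155, 'fy': 450.51482256318155, 'cx': 318.74598893852976, 'cy': 238.78987739606072, 'pose': array([[  -0.4595,   -0.6323,    0.6237, 1186.2334],
       [   0.8881,   -0.3368,    0.3129,  458.604 ],
       [   0.0122,    0.6977,    0.7163,  811.9412],
       [   0.    ,    0.    ,    0.    ,    1.    ]])}
top {'fx': 518.7192796934213, 'fy': 518.7192796934213, 'cx': 326.3178448712001, 'cy': 243.0152469314633, 'pose': array([[ -0.0271,   0.9908,  -0.1325, 530.1356],
       [ -0.9994,  -0.0297,  -0.0173, 151.5711],
       [ -0.0211,   0.1319,   0.991 , 966.2714],
       [  0.    ,   0.    ,   0.    ,   1.    ]])}
wrist {'fx': 363.2205267681757, 'fy': 363.2205267681757, 'cx': 323.75376470153753, 'cy': 243.06128194135508, 'tool_from_camera': array([[ -0.0002,   0.9606,   0.2778,  77.5517],
       [  1.    ,   0.0003,  -0.0004,   1.1698],
       [ -0.0004,   0.2778,  -0.9606, -82.7637],
       [  0.    ,   0.    ,   0.    ,   1.    ]])}
```

View pics/scene0.png

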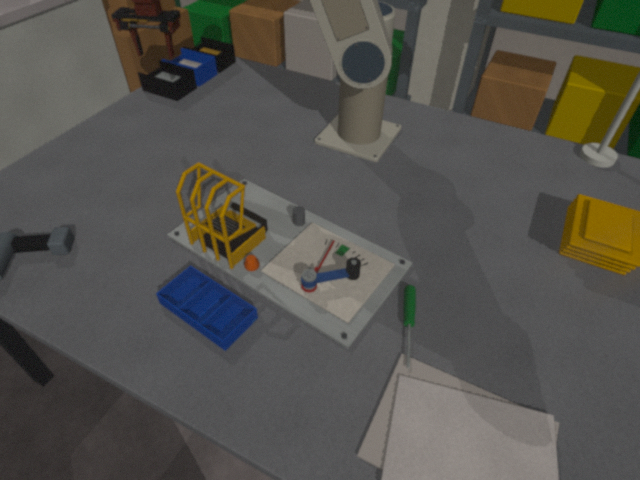

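View pics/top0.png

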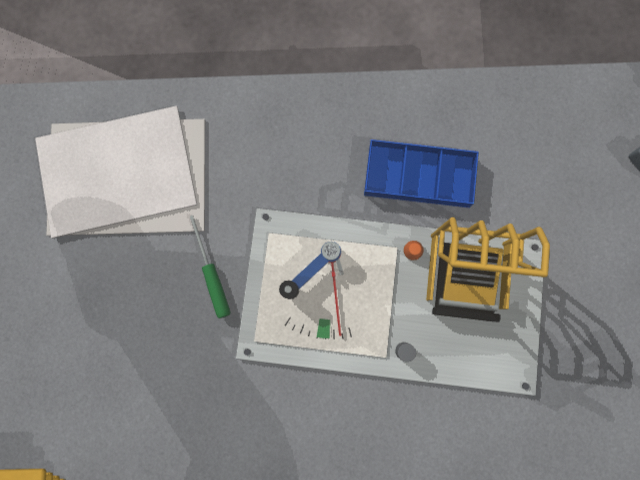

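The top view shows the whole station: pivot near (331,251), roller (289,290), green field (324,328), treadle guard around (490,250). I'll enlarge it to read these more exactly.

```bash
python3 - <<'E'
import cv2
a=cv2.imread("pics/top0.png")
cv2.imwrite("pics/c1.png",cv2.resize(a[200:370,230:400],(800,800),interpolation=cv2.INTER_CUBIC)[:600] if 0 else cv2.resize(a[230:370,230:410],None,fx=4.2,fy=4.2,interpolation=cv2.INTER_CUBIC))
cv2.imwrite("pics/c2.png",cv2.resize(a[205:400,390:560],None,fx=3,fy=3,interpolation=cv2.INTER_CUBIC))
cv2.imwrite("pics/c3.png",cv2.resize(a[200:400,230:560],None,fx=2.4,fy=2.4,interpolation=cv2.INTER_CUBIC))
E
```

```text
(no output)
```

View pics/c1.png

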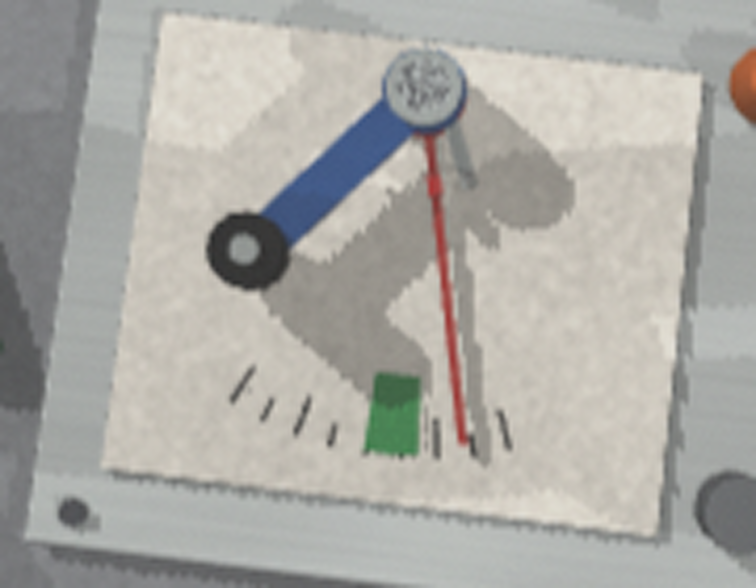

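View pics/c2.png

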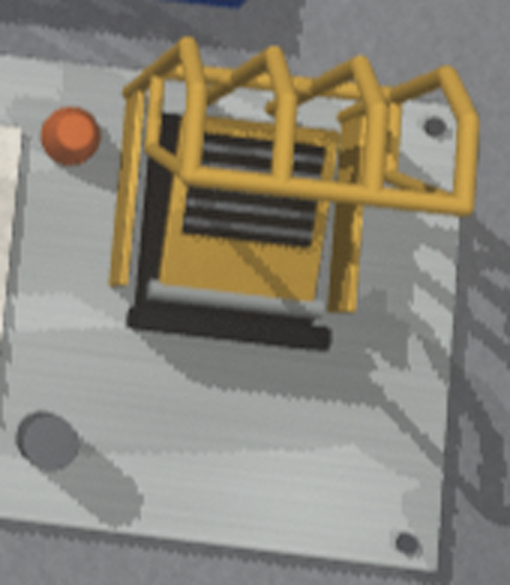

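View pics/c3.png

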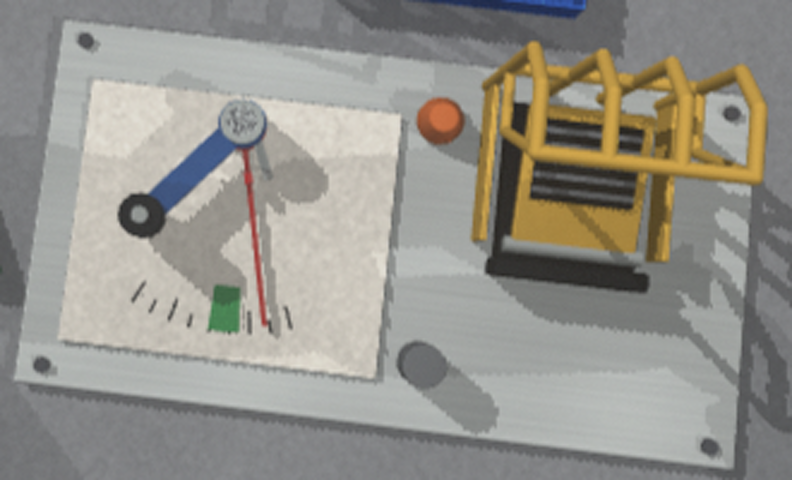

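```bash
cat > h.py <<'E'
import numpy as np, cv2
from scipy.spatial.transform import Rotation as R
from scipy.optimize import least_squares
np.set_printoptions(precision=4,suppress=True)
def proj(P,c,pose=None):
    T=c["pose"] if pose is None else pose
    p=(np.asarray(P,float)-T[:3,3])@T[:3,:3]
    return np.array([c["cx"]+c["fx"]*p[0]/-p[2], c["cy"]-c["fy"]*p[1]/-p[2]])
def unproj(uv,z,c,pose=None):
    T=c["pose"] if pose is None else pose
    d=T[:3,:3]@np.array([(uv[0]-c["cx"])/c["fx"],-(uv[1]-c["cy"])/c["fy"],-1])
    return T[:3,3]+d*(z-T[2,3])/d[2]
def st(p,s):
    x,y,a=s; c_,s_=np.cos(a),np.sin(a)
    return np.array([x+c_*p[0]-s_*p[1],y+s_*p[0]+c_*p[1],p[2]])
E
python3 - <<'E'
from h import *
from station import viewer
c=viewer.camera_params("top")
c3=lambda u,v:(u/2.4+230,v/2.4+200)
c1=lambda u,v:(u/4.2+230,v/4.2+230)
obs=[((140,270,12),c3(65,20)),((-140,270,12),c3(15,380)),((-140,-270,12),c3(735,468)),((70,120,64),c1(424,88))]
f=lambda s:np.concatenate([proj(st(p,s),c)-o for p,o in obs])
r=least_squares(f,[500,100,0.0]); print(r.x,r.fun)
s=r.x; a=s[2]
np.save("s.npy",s)
pv=st((70,120,0),s)
def ang(uv,z):
    w=unproj(uv,z,c); d=w[:2]-pv[:2]; th=np.arctan2(d[1],d[0])-a
    return w,np.hypot(*d),(th-(np.pi-.45)+np.pi)%(2*np.pi)-np.pi
print("pivot",pv)
print("roller",ang(c1(245,249),76))
for z in (12,13.5,15): print("green",ang(c1(394,414),z))
print("needle",ang(c1(463,440),26))
print("ticks",[ang(c1(*t),13)[1:] for t in [(243,385),(267,409),(303,417),(333,435),(437,439),(473,445),(505,430)]])
print("green edges",[ang(c1(*t),13)[1:] for t in [(377,375),(366,453),(421,378),(417,455)]])
print("spare",unproj(c3(423,364),54,c),"cap",unproj(c3(440,118),35,c))
for n,p in [("edge",(5+62*.97-13,-130,212)),("pad",(5+60,-130,67)),("guardL",(52,-59,207)),("guardR",(52,-201,207))]: print(n,st(p,s),proj(st(p,s),c))
E
```

```text
[551.2488  50.2213  -0.1428] [-0.5733 -0.4775 -0.2788  0.609   0.4954  0.4219  0.302  -0.6408]
pivot [637.617  159.0356   0.    ]
roller (array([571.1261, 234.3886,  76.    ]), np.float64(100.49434128070958), np.float64(-0.2549688366976395))
green (array([501.1165, 177.0505,  12.    ]), np.float64(137.68417346228648), np.float64(0.4616075858078048))
green (array([501.1621, 177.0105,  13.5   ]), np.float64(137.6337148159769), np.float64(0.46185271395214533))
green (array([501.2077, 176.9704,  15.    ]), np.float64(137.58326444584128), np.float64(0.4620980218831807))
needle (array([489.8544, 147.6254,  26.    ]), np.float64(148.20250895869881), np.float64(0.6698931717945138))
ticks [(np.float64(147.89187990170822), np.float64(-0.003919757248617817)), (np.float64(151.55585125884554), np.float64(0.09112093671809784)), (np.float64(148.25611795532723), np.float64(0.19551083662214808)), (np.float64(151.425700278837), np.float64(0.29411078627412257)), (np.float64(147.6007395002022), np.float64(0.5946751720209935)), (np.float64(151.37240166776664), np.float64(0.6967716597379479)), (np.float64(147.5650506967794), np.float64(0.7954319350001651))]
green edges [(np.float64(122.17135641096965), np.float64(0.38749609993533607)), (np.float64(155.75987350150555), np.float64(0.39573162322224187)), (np.float64(121.54435127296337), np.float64(0.5443259571812225)), (np.float64(154.40365658135573), np.float64(0.5374906510935307))]
spare [459.4121  35.095   54.    ] cap [638.7618  11.3475  35.    ]
edge [584.3535 -85.8766 212.    ] [500.2923 269.7975]
pad [597.0825 -87.7071  67.    ] [474.6963 269.196 ]
guardL [594.3212 -15.5796 207.    ] [450.3868 264.6547]
guardR [ 574.1087 -156.1338  207.    ] [548.378  275.7231]
```

```bash
python3 - <<'E'
import cv2
a=cv2.imread("pics/scene0.png")
cv2.imwrite("pics/c4.png",cv2.resize(a[150:300,150:310],None,fx=4,fy=4,interpolation=cv2.INTER_CUBIC))
from h import *
from station import viewer,env
c=viewer.camera_params("top");s=np.load("s.npy")
for n,uv,z in [("stripLfront",(120/3+390,285/3+205),64),("stripRfront",(343/3+390,311/3+205),64)]:
    w=unproj(uv,z,c); d=w[:2]-s[:2]; a_=s[2]; print(n,w,d@[np.cos(a_),np.sin(a_)],d@[-np.sin(a_),np.cos(a_)])
E
```

```text
stripLfront [546.4186  -8.5487  64.    ] 3.5844135911191213 -58.85914193541158
stripRfront [ 528.161  -134.5982   64.    ] 3.4547274960648267 -186.22398362621448
```

View pics/c4.png

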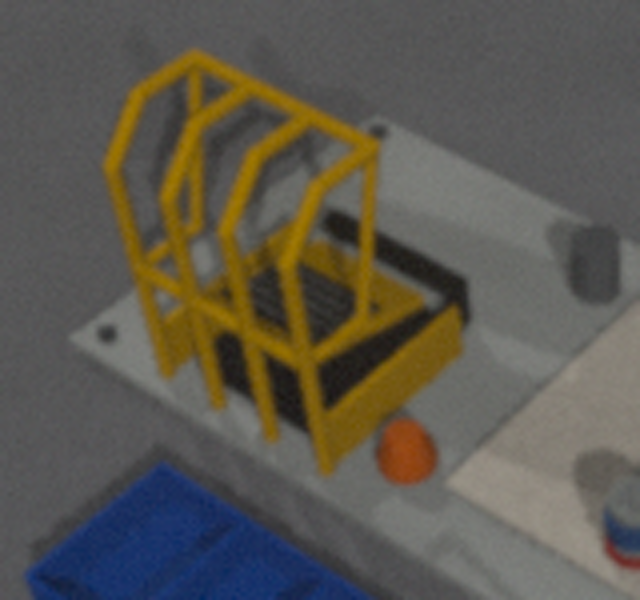

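```bash
python3 - <<'E'
from h import *
from station import viewer,env
c=viewer.camera_params("scene");s=np.load("s.npy");a=s[2]
T=c["pose"]
def plane_y(uv,yst):
    d=T[:3,:3]@np.array([(uv[0]-c["cx"])/c["fx"],-(uv[1]-c["cy"])/c["fy"],-1])
    n=np.array([-np.sin(a),np.cos(a),0]); t=(yst-n[:2]@(T[:2,3]-s[:2]))/(n@d)
    w=T[:3,3]+t*d; return (w[:2]-s[:2])@[np.cos(a),np.sin(a)],w[2]
for y in (-59,-64):
  for n,p in [("top front",(378,148)),("knee",(365,310)),("back",(300,360)),("roof back",(290,255)),("foot",(327,465)),("strip front top",(462,308))]: print(y,n,plane_y((p[0]/4+150,p[1]/4+150),y))
h=st((70,120,64),s); print(proj(h,c), proj(st((140,270,12),s),c), proj(st((-140,270,12),s),c))
print(proj(st((52,-130,207),s),c))
E
```

```text
-59 top front (np.float64(52.794219415160356), np.float64(204.19849017282547))
-59 knee (np.float64(79.06480259208936), np.float64(105.24557436040982))
-59 back (np.float64(130.47430229221382), np.float64(107.85530729734944))
-59 roof back (np.float64(123.7282095501501), np.float64(180.04371137314047))
-59 foot (np.float64(125.95856268653031), np.float64(16.58918988972198))
-59 strip front top (np.float64(2.0243385102750784), np.float64(46.271218644164605))
-64 top front (np.float64(48.119484745851665), np.float64(198.70957257648206))
-64 knee (np.float64(74.62733454516741), np.float64(98.86294900158543))
-64 back (np.float64(126.50114667681605), np.float64(101.49625212404817))
-64 roof back (np.float64(119.69412560939159), np.float64(174.33663635175253))
-64 foot (np.float64(121.94462250702134), np.float64(9.405851400370466))
-64 strip front top (np.float64(-3.108931779661143), np.float64(39.35595774794126))
[308.0671 273.1224] [347.3366 344.9883] [411.6128 260.8895]
[220.1773 173.4748]
```

```bash
cat >> h.py <<'E'
S=np.load("s.npy"); A=S[2]
def pose(tip_st,X,Z):
    """tip pos in station frame, tool axes X,Z in station frame -> TCP pos, quat"""
    X=np.array(X,float);Z=np.array(Z,float);X/=np.linalg.norm(X);Z/=np.linalg.norm(Z)
    Rm=R.from_euler('z',A).as_matrix()@np.column_stack([X,np.cross(Z,X),Z])
    return st(tip_st,S)-80*Rm[:,2], R.from_matrix(Rm).as_quat()
t=np.radians(38)
def tread(x,z): return pose((x,-130,z),(-np.cos(t),0,-np.sin(t)),(np.sin(t),0,-np.cos(t)))
def roll(phi,gap,z=46,back=0,half=13.5,r=101,up=0):
    """roller at needle-frame angle phi; finger centre 16+half+gap behind it"""
    f=lambda ph:(np.cos(np.pi-.45+ph),np.sin(np.pi-.45+ph))
    u=f(phi); tn=(-u[1],u[0]); d=16+half+gap
    p=(70+r*u[0]-d*tn[0],120+r*u[1]-d*tn[1],z)
    return p,tn,u
def rollpose(phi,gap,z=46,phi_o=None,sx=1,half=13.5):
    p,tn,u=roll(phi,gap,z,half=half)
    ph=.2 if phi_o is None else phi_o
    _,_,uo=roll(ph,0)
    return pose(p,(sx*uo[0],sx*uo[1],0),(0,0,-1))
E
python3 - <<'E'
from h import *
from station import env
for x,z in [(-90,180),(-60,130),(-30,100),(55,80),(72,55),(72,48)]:
    P,q=tread(x,z); print("tr",x,z,P,q,env.ik(P,q))
for sx in (1,-1):
  for a in [(-.255,25,150),(-.255,25),(0,0),(.21,0)]:
    P,q=rollpose(*a,sx=sx); print("ro",sx,P,env.ik(P,q))
E
```

```text
tr -90 180 [394.9094 -58.6335 243.0409] [ 0.0675  0.9431 -0.0232  0.3247] None
tr -60 130 [424.6039 -62.9037 193.0409] [ 0.0675  0.9431 -0.0232  0.3247] [-0.1905  0.3016  2.4339  3.0264  0.2582  1.6446]
tr -30 100 [454.2985 -67.174  163.0409] [ 0.0675  0.9431 -0.0232  0.3247] [-0.186   0.4183  2.3828  3.0578  0.3233  1.6162]
tr 55 80 [538.433  -79.273  143.0409] [ 0.0675  0.9431 -0.0232  0.3247] [-0.1769  0.524   2.2103  3.0588  0.2565  1.624 ]
tr 72 55 [555.2599 -81.6928 118.0409] [ 0.0675  0.9431 -0.0232  0.3247] [-0.1755  0.5946  2.1746  3.0714  0.2912  1.6122]
tr 72 48 [555.2599 -81.6928 111.0409] [ 0.0675  0.9431 -0.0232  0.3247] [-0.1755  0.6114  2.174   3.075   0.3074  1.6085]
ro 1 [611.6604 270.8278 230.    ] [ 0.399   0.568   1.5743 -0.      0.9993 -0.7789]
ro 1 [611.6604 270.8278 126.    ] [ 0.399   0.7049  1.6107 -0.      0.826  -0.7789]
ro 1 [570.333  239.9313 126.    ] [ 0.379   0.6502  1.7317 -0.      0.7597 -0.799 ]
ro 1 [554.9477 224.1281 126.    ] [ 0.364   0.629   1.779  -0.      0.7335 -0.814 ]
ro -1 [611.6604 270.8278 230.    ] [ 0.399   0.568   1.5743 -0.      0.9993  2.3627]
ro -1 [611.6604 270.8278 126.    ] [ 0.399   0.7049  1.6107 -0.      0.826   2.3627]
ro -1 [570.333  239.9313 126.    ] [ 0.379   0.6502  1.7317 -0.      0.7597  2.3426]
ro -1 [554.9477 224.1281 126.    ] [ 0.364   0.629   1.779  -0.      0.7335  2.3276]
```

```bash
python3 - <<'E'
from h import *
from station import env,set_gripper,viewer
T=lambda:print(env.read_state()["time_s"],env.read_state()["tool_pos"],env.read_state()["force"],env.read_state()["width"])
set_gripper(0);T()
env.move_joints([-.7,.15,2.3,3.03,.26,1.64]);T()
env.reach(*tread(-60,130));T()
env.move_l(tread(-30,95)[0],rate=150);T()
cv2.imwrite("pics/s1.png",viewer.camera("scene"));cv2.imwrite("pics/w1.png",viewer.camera("wrist"));cv2.imwrite("pics/t1.png",viewer.camera("top"))
E
```

```text
1.4917 [ 218.9095 -585.3847  302.6668] [ 0.1653  0.0328 -0.1977] 0.7448437199910759
4.05 [ 410.1912 -321.4322  313.0109] [0.4661 0.2934 0.7406] 0.33657831476527866
5.2417 [425.1481 -63.4099 193.429 ] [-0.2542 -0.3186 -0.3992] 0.5493182959119204
5.7 [453.9745 -67.6582 157.9094] [ 0.0023  0.1757 -0.1103] 0.3026579542015106
```

```bash
python3 -c "
import cv2,numpy as np
a=cv2.imread('pics/s1.png')[110:310,110:330];b=cv2.imread('pics/t1.png')[190:390,380:600]
cv2.imwrite('pics/m1.png',cv2.resize(np.hstack([a,b]),None,fx=1.8,fy=1.8,interpolation=cv2.INTER_CUBIC))"
```

```text
(no output)
```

View pics/m1.png

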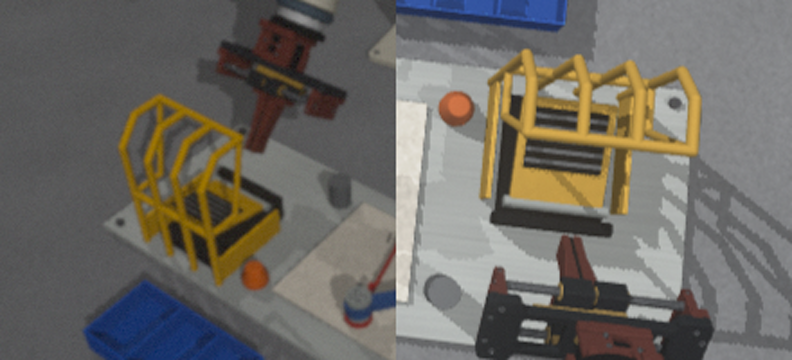

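The fingertips (top view, about (568,238) in the crop) line up with the treadle's pad and sit in front of the guard. I'm going in and pressing now.

```bash
python3 - <<'E'
from h import *
from station import env,set_gripper,viewer
def T(n):
    s=env.read_state();print(n,s["time_s"],s["tool_pos"],s["force"])
env.move_l(tread(55,82)[0],rate=120);T("in")
r=env.move_l(tread(70,62)[0],rate=60,f_stop=25);T(("mid",r))
r=env.move_l(tread(71,48)[0],rate=25,f_stop=25);T(("dn",r))
print("want",tread(71,57)[0])
cv2.imwrite("pics/s2.png",viewer.camera("scene"));cv2.imwrite("pics/t2.png",viewer.camera("top"))
T("x")
a=cv2.imread('pics/s2.png')[130:330,150:400];b=cv2.imread('pics/t2.png')[220:380,230:430]
cv2.imwrite('pics/m2.png',np.hstack([cv2.resize(a,(400,320)),cv2.resize(b,(400,320),interpolation=cv2.INTER_CUBIC)]))
E
```

```text
in 6.7167 [537.5567 -79.1281 144.8085] [-0.8829  0.0026 -0.5446]
('mid', False) 7.2833 [553.0594 -81.396  124.2881] [-4.725   0.3409  6.8906]
('dn', True) 7.6583 [553.3561 -81.4697 119.3941] [-11.9793   0.8337  20.7369]
want [554.27   -81.5505 120.0409]
x 7.7583 [553.3703 -81.4419 119.5977] [-9.7111  1.5721 18.0505]
```

View pics/m2.png

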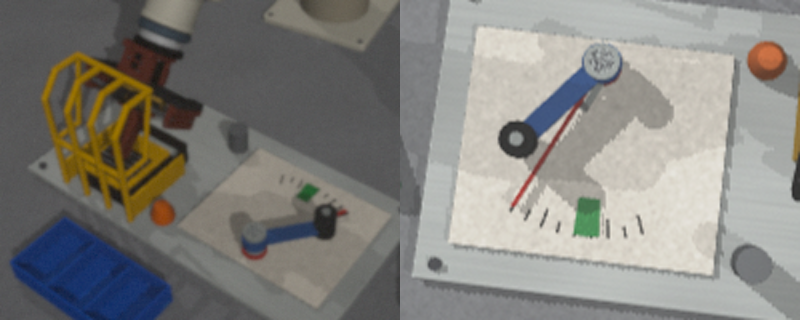

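```bash
python3 - <<'E'
from h import *
from station import env,viewer
c=viewer.camera_params("top")
a=cv2.imread('pics/t2.png'); cv2.imwrite("pics/c5.png",cv2.resize(a[240:345,260:360],None,fx=5.6,fy=5.6,interpolation=cv2.INTER_CUBIC))
pv=st((70,120,0),S)
for uv in [(287,323.5)]:
    w=unproj(uv,26,c);d=w[:2]-pv[:2];print(np.hypot(*d),(np.arctan2(d[1],d[0])-A-(np.pi-.45)+np.pi)%(2*np.pi)-np.pi)
print(proj(st((70+145*np.cos(np.pi-.45),120+145*np.sin(np.pi-.45),26),S),c))
E
```

```text
150.59138522051288 0.005324098278530975
[288.3174 320.6006]
```

View pics/c5.png

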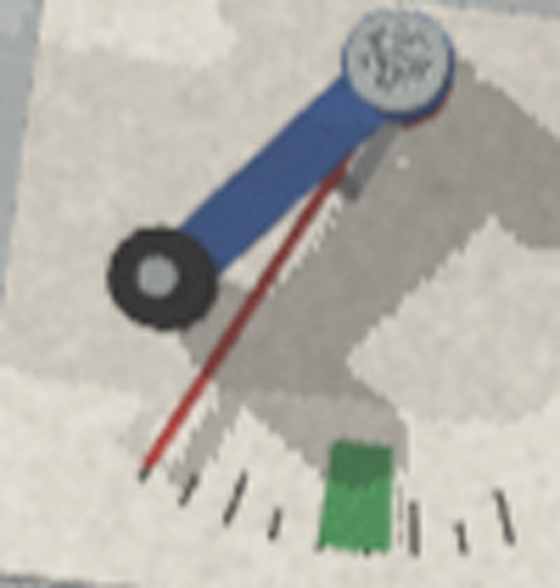

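The needle lies on the 0 tick with the treadle at its stop (18 N, at the predicted height). I'll press slightly more to be sure, then release, retreat and check.

```bash
python3 - <<'E'
from h import *
from station import env,set_gripper,viewer
def T(n):
    s=env.read_state();print(n,s["time_s"],s["tool_pos"],s["force"])
p=env.read_state()["tool_pos"]
r=env.move_l(p-[0,0,4],rate=20,f_stop=10);T(("press",r))
env.hold(.2)
env.move_l(tread(68,66)[0],rate=50)
env.move_l(tread(55,82)[0],rate=80)
env.move_l(tread(-60,130)[0],rate=180);T("out")
cv2.imwrite("pics/t3.png",viewer.camera("top"))
env.move_joints([-.1,.15,2.3,3.03,.26,1.64]);T("up")
env.move_joints([.40,.40,1.6,0,1.14,-.78]);T("flip")
env.reach(*rollpose(-.255,25,120));T("hover")
cv2.imwrite("pics/s3.png",viewer.camera("scene"));cv2.imwrite("pics/t4.png",viewer.camera("top"))
a=cv2.imread('pics/t3.png')[200:380,230:560];b=cv2.imread('pics/t4.png')[200:380,230:560]
cv2.imwrite('pics/m3.png',cv2.resize(np.vstack([a,b]),None,fx=1.65,fy=1.65,interpolation=cv2.INTER_CUBIC))
E
```

```text
('press', True) 7.9667 [553.1086 -81.402  119.0783] [-12.901    1.4721  23.4089]
out 9.775 [425.7853 -63.1112 193.2673] [ 0.2646 -0.1458  0.8185]
up 10.55 [518.6754 -33.4966 311.5333] [-0.5862 -0.1762 -0.2293]
flip 13.1083 [573.9055 255.4173 328.8517] [-0.7331  0.2595  0.1543]
hover 13.7083 [611.8399 270.8212 200.4908] [-0.2929 -0.4755 -0.625 ]
```

View pics/m3.png

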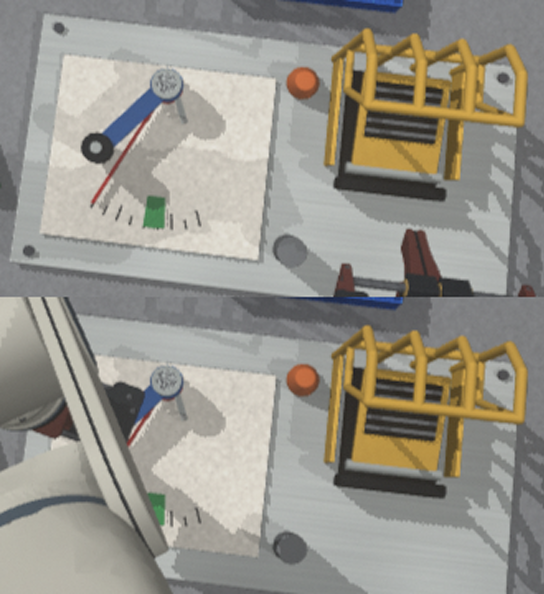

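View pics/s3.png

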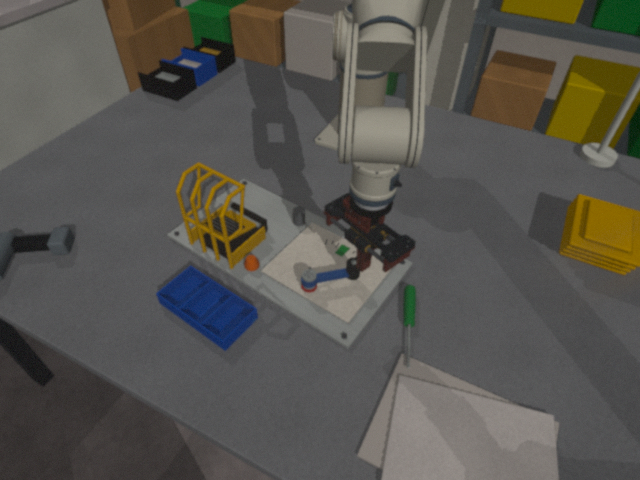

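The treadle is up again and the needle stays on the 0 tick. The fingers hover beside the roller on its outer side. I'll push to about 0.38 first and look.

```bash
python3 - <<'E'
from h import *
from station import env,set_gripper,viewer
def T(n):
    s=env.read_state();print(n,s["time_s"],s["tool_pos"],s["force"])
env.move_l(rollpose(-.255,25)[0],rate=100);T("low")
env.move_l(rollpose(-.255,6)[0],rate=60);T("near")
for v in (.08,.2,.3,.38):
    env.move_l(rollpose(-.253+v,0)[0],rate=50);T(v)
cv2.imwrite("pics/s5.png",viewer.camera("scene"));cv2.imwrite("pics/t5.png",viewer.camera("top"));cv2.imwrite("pics/w5.png",viewer.camera("wrist"))
a=cv2.imread('pics/s5.png')[200:340,260:420];b=cv2.imread('pics/t5.png')[220:360,230:390]
cv2.imwrite('pics/m5.png',cv2.resize(np.hstack([a,b]),None,fx=2.5,fy=2.5,interpolation=cv2.INTER_CUBIC))
E
```

```text
low 14.7 [612.0142 270.9805 126.3763] [ 0.1902  1.1174 -0.0322]
near 15.1667 [597.3186 258.0021 126.3692] [0.8785 0.4032 0.9288]
0.08 15.6083 [585.4603 250.4694 126.2921] [1.661  2.0385 0.6755]
0.2 16.0083 [574.7639 243.5025 126.1778] [1.6799 2.7648 1.0519]
0.3 16.3667 [566.9326 236.847  126.1522] [2.2996 3.4587 1.3057]
0.38 16.6833 [561.0917 231.0448 126.1775] [2.8892 4.4446 0.7734]
```

View pics/m5.png

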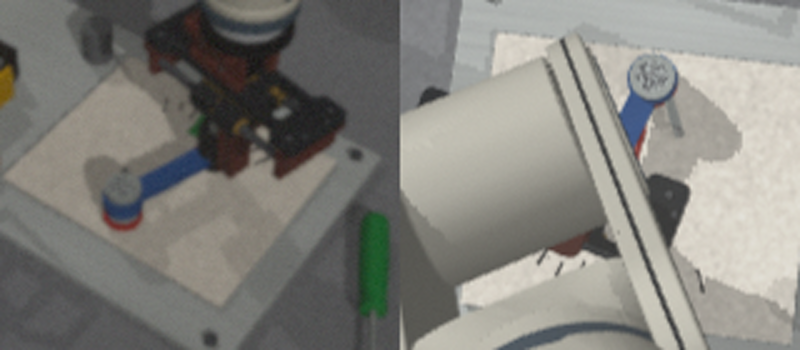

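View pics/w5.png

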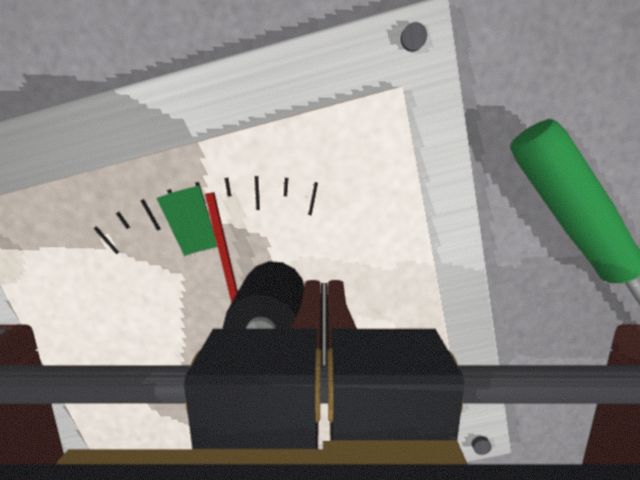

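```bash
cat >> h.py <<'E'
def wpose(s,c):
    T=np.eye(4);T[:3,:3]=R.from_quat(s["orientation"]).as_matrix();T[:3,3]=s["tool_pos"];return T@c["tool_from_camera"]
def nang(uv,z,c,pose=None):
    w=unproj(uv,z,c,pose);d=w[:2]-st((70,120,0),S)[:2]
    return np.hypot(*d),(np.arctan2(d[1],d[0])-A-(np.pi-.45)+np.pi)%(2*np.pi)-np.pi
E
python3 - <<'E'
from h import *
from station import env,viewer
c=viewer.camera_params("wrist");T=wpose(env.read_state(),c)
print("needle",nang((210,195),27,c,T),nang((222,247),27,c,T))
print("green",nang((187,219),13,c,T))
print("ticks",[nang(p,13,c,T) for p in [(313,198),(286,187),(257,193),(227,187)]])
E
```

```text
needle (np.float64(146.46929557938944), np.float64(0.3345989542554828)) (np.float64(118.9170455503949), np.float64(0.33305600599665874))
green (np.float64(135.15826196182164), np.float64(0.4839759096341991))
ticks [(np.float64(144.84673017712663), np.float64(-0.020156407871456228)), (np.float64(148.29577506981306), np.float64(0.08394248115730507)), (np.float64(144.08109654562625), np.float64(0.1901233599690464)), (np.float64(148.02227019137422), np.float64(0.29830435705236535))]
```

The wrist view shows the needle tip at (210,195), reading about 0.34, short of the green field, whose middle is at about 0.47. I'll push about 0.125 further.

```bash
python3 - <<'E'
from h import *
from station import env,viewer
def T(n):
    s=env.read_state();print(n,s["time_s"],s["tool_pos"],s["force"])
for v in (.44,.50): env.move_l(rollpose(-.253+v,0)[0],rate=40);T(v)
env.hold(.2);T("h")
cv2.imwrite("pics/w6.png",viewer.camera("wrist"))
a=cv2.imread('pics/w6.png')[120:320,80:340]; cv2.imwrite("pics/m6.png",cv2.resize(a,None,fx=3,fy=3,interpolation=cv2.INTER_CUBIC))
E
```

```text
0.44 17.1417 [557.1727 226.409  126.2037] [5.3619 4.0084 0.5002]
0.5 17.45 [553.5277 221.5477 126.2528] [4.7245 4.1097 0.7766]
h 17.65 [553.5983 221.6971 126.2491] [4.9652 3.4518 1.0254]
```

View pics/m6.png

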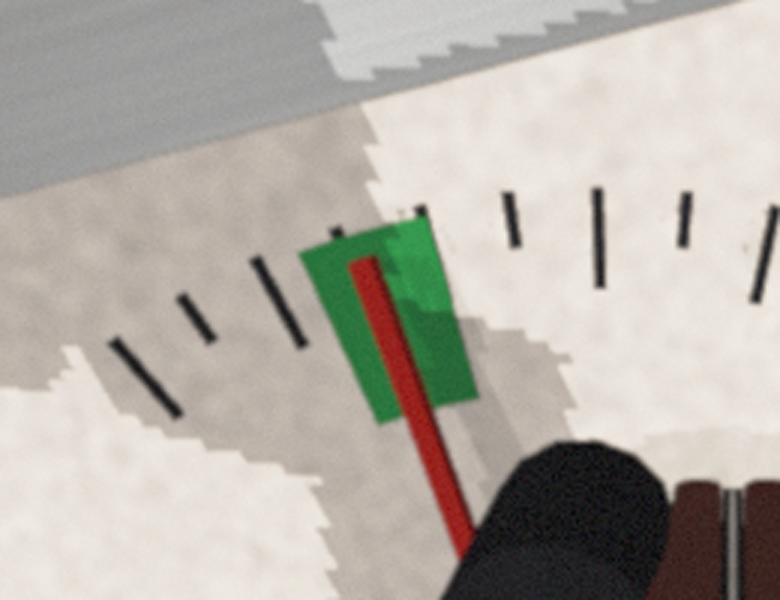

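```bash
python3 - <<'E'
from h import *
from station import env,viewer
c=viewer.camera_params("wrist");s=env.read_state();T=wpose(s,c)
f=lambda u,v:(u/3+80,v/3+120)
print("needle",nang(f(365,262),27,c,T),nang(f(402,385),27,c,T))
print("green edges",[nang(f(*p),13,c,T) for p in [(300,254),(380,424),(427,218),(477,398)]])
# let the arm go back slowly
for v in (.38,.2,.05): env.move_l(rollpose(-.253+v,0)[0],rate=60)
env.move_l(rollpose(-.255,28)[0],rate=60)
env.move_l(rollpose(-.255,28,130)[0],rate=150)
env.move_joints([.9,.40,1.6,0,1.14,-.78])
env.hold(.5);s=env.read_state();print(s["time_s"],s["tool_pos"],s["force"])
t=viewer.camera("top");cv2.imwrite("pics/t7.png",t);cv2.imwrite("pics/s7.png",viewer.camera("scene"))
cv2.imwrite("pics/m7.png",cv2.resize(t[230:370,230:410],None,fx=4.2,fy=4.2,interpolation=cv2.INTER_CUBIC))
E
```

```text
needle (np.float64(146.67045149823088), np.float64(0.4483728193691543)) (np.float64(124.51275192307041), np.float64(0.4570277970501859))
green edges [(np.float64(150.4459656874673), np.float64(0.5561170963575979)), (np.float64(115.81750454533292), np.float64(0.5608136748204982)), (np.float64(150.34538117208405), np.float64(0.3933599121356779)), (np.float64(115.67104095857476), np.float64(0.3924717194178693))]
22.1583 [381.431  499.4241 329.0815] [-0.0101  1.555  -0.3328]
```

View pics/m7.png

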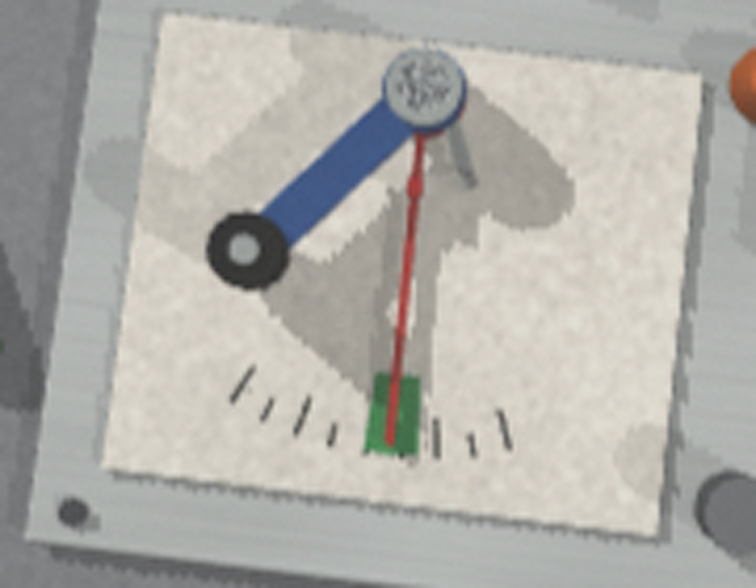

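View pics/s7.png

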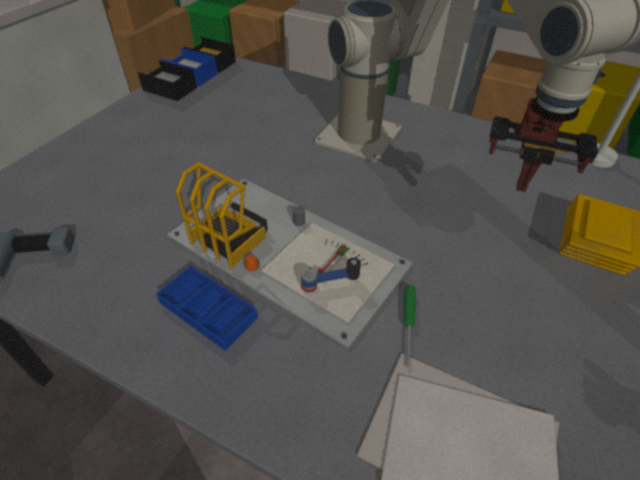

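View pics/t7.png

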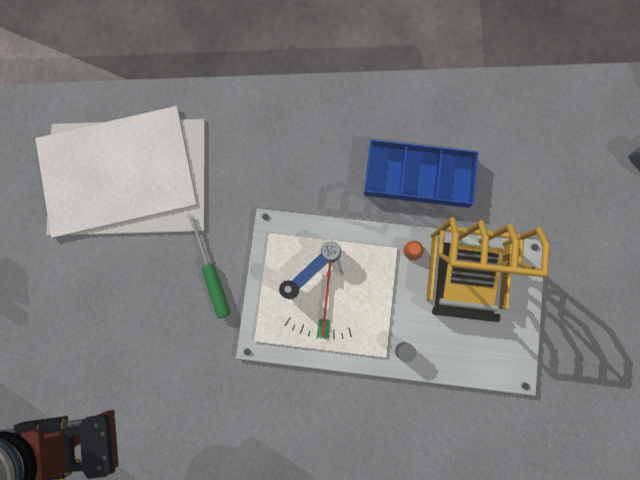

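The needle stands near the middle of the green field: its tip is at (391,443) in the crop, and the field spans about 366 to 420 there. The tensioner arm is back at rest, the treadle is up, and the loose things sit at the same pixels as at the start.

```bash
python3 -c "
from station import workorder,env
print(workorder.sign_off(), env.read_state()['time_s'])"
```

```text
the job is handed in; nothing more can be done
the job is handed in; nothing more can be done
```

The gauge check is done and handed in, with the needle left inside the green field and about 22 s on the clock at my last reading.

- **Treadle:** I pressed it under the guard with closed fingertips until it stood on its stop, at about 23 N and the expected height. The needle went back to the 0 tick. The treadle then came up and the needle stayed at 0.
- **Tensioner:** I pushed the roller round in two stages, with a wrist camera check after each, and then let the arm swing back slowly.
- **Final pictures:** The needle stands near the middle of the green field, the tensioner arm is at rest and the treadle is up. The spare roller, cap, tray and screwdriver look unmoved, and the robot is clear of everything.
- **Disagreements:** While I held the roller, the wrist camera read the needle at about 0.45. It put the middle of the green field at about 0.475, and the top camera put it at about 0.466. Both are well inside the field's half-width of about 0.08 rad. The fingers turned out about 4 mm slimmer than I assumed, so the first push reached only 0.34 instead of 0.38, and the second push made up the difference.

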